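# Clear the tilt stand and wedge its plate up

## Task

Pick up the orange levelling wedge by its black handle and, with the wedge, sweep the three broken porcelain chips off the blue landing of the tilt stand so that they lie on the bench. Then, with the wedge flat on the landing, push its thin nose under the front edge of the hinged metal plate, between the two black rests, until the plate just lifts off its rests (about 5 mm, certainly less than 9 mm), and finish while still holding the wedge there. Let only the wedge touch the stand, its plate and the chips, and leave everything else where it stands, including the dish on the plate.

Things in the scene. Friction and masses are not known exactly. Their poses are not given: they have to be found in the camera images.
- wedge: Loose orange plastic levelling wedge, 180 g. Origin: on its flat underside, below the middle of its handle; +x to the thin nose, z up. 40 wide (y), x = -25 to 105. Top 24 high from x = -25 to 25, then slopes straight down (1 in 4) to the nose, 4 thick. Starts flat on the bench left or right of the stand, nose away from the robot within 0.4 rad
- wedge_handle (a point): middle of the wedge's upright black handle, 53 above the underside; handle 40 long (x), 24 wide (y), from 24 to 82 above the underside; grip it across y
- wedge_nose (a point): middle of the lower edge of the wedge's nose (x = 105, underside). A black line across the slope 44 behind the nose, where the wedge is 15 high, marks 5 mm of lift when the plate's edge reaches it
- stand: Fixed tilt stand. Origin: on the bench (z = 0) straight below the middle of the plate's front lower edge; +x towards the hinge (roughly away from the robot, within 0.25 rad), y to the left. Blue base slab 12 thick, 130 wide (y = -65 to 65), x = -95 to 170. Its bare part x = -95 to 0 is the landing, top at z = 12, open at the front and both sides
- plate (a joint): angle of the hinged aluminium plate: 0 resting, positive as its front edge rises; the edge is 150 from the hinge, so 5 mm of lift is 0.033 rad. It falls back if nothing holds it up; the edge weighs about 2.5 N, with little friction in the hinge
- plate_front (a point): middle of the plate's front lower edge, rises with it; at rest 22 above the bench, 10 above the landing. Plate 116 wide, 150 long, 8 thick. It rests on two black rubber blocks, stand x = 6 to 16, at y = -60 to -50 and 50 to 60; 100 free between them
- chip1: loose white porcelain chip, about 26 x 19 x 12 high, 15 g, starts on the landing; origin at the middle of its underside
- chip2: second such chip, about 23 x 20 x 12 high
- chip3: third such chip, about 27 x 19 x 12 high
- dish: closed clear round culture dish, 88 across, 15 high, 50 g, lying loose on top of the hinged plate; origin at the middle of its underside; stays on the plate
- dish_stack: stack of three culture dishes on the bench, 88 across, 47 high; bystander, origin at its underside
- jug: white plastic jug with a handle, 86 across, 130 high, on the other side of the stand from the wedge; bystander, origin at its underside
- bottle: amber reagent bottle with blue cap, 66 across, 150 high; bystander, origin at its underside
- tip_box: blue box of yellow pipette tips, 85 x 120 x 56 high; bystander, origin at its underside
- spatula: flat steel spatula lying on the bench at the left, handle towards the robot; bystander
Things that resemble listed ones, but are neither listed nor needed, are in the scene too. Of the things that look like the wedge, the smallest one is meant.

How it is judged:
On the way, in this order (a step that is already met when the one before it is completed fails the run):
1. all three chips are swept off the stand while the wedge is held (height (world z) of each of chip1, chip2, chip3 below 0.02 m and (y of chip1 in the frame of stand above 0.07 m or y of chip1 in the frame of stand below -0.07 m or x of chip1 in the frame of stand below -0.1 m) and (y of chip2 in the frame of stand above 0.07 m or y of chip2 in the frame of stand below -0.07 m or x of chip2 in the frame of stand below -0.1 m) and (y of chip3 in the frame of stand above 0.07 m or y of chip3 in the frame of stand below -0.07 m or x of chip3 in the frame of stand below -0.1 m) and contact force between the fingers and wedge above 2 N), for 0.2 s.
2. the held wedge, flat on the landing, has just lifted the plate off its rests (value of joint plate between 0.01 and 0.06 rad and x of wedge_nose in the frame of stand above 0.015 m and y of wedge in the frame of stand between -0.03 and 0.03 m and height (world z) of wedge below 0.018 m and angle between wedge's own z axis and vertical below 0.12 rad and contact force between the fingers and wedge above 2 N), for 0.3 s.
At the end, for the whole second after the job is handed in: The held wedge (grip over 2 N, tilt under 0.12 rad, underside within 6 mm of the landing, nose 15 mm under the edge, within 30 mm of the middle) lifts the edge 1.5 to 9 mm (0.010 to 0.060 rad); chips lie under 20 mm high, 70 mm to a side of the middle or 100 mm in front of the edge (all of step 2 and height (world z) of each of chip1, chip2, chip3 below 0.02 m and (y of chip1 in the frame of stand above 0.07 m or y of chip1 in the frame of stand below -0.07 m or x of chip1 in the frame of stand below -0.1 m) and (y of chip2 in the frame of stand above 0.07 m or y of chip2 in the frame of stand below -0.07 m or x of chip2 in the frame of stand below -0.1 m) and (y of chip3 in the frame of stand above 0.07 m or y of chip3 in the frame of stand below -0.07 m or x of chip3 in the frame of stand below -0.1 m)); the arm keeps its last pose, push and grip.
It fails at once if the robot itself touches the stand or its plate (contact force between any of the fingers, the arm and stand above 1 N).
It fails at once if the robot itself touches a chip (contact force between any of the fingers, the arm and chip1 above 1 N or contact force between any of the fingers, the arm and chip2 above 1 N or contact force between any of the fingers, the arm and chip3 above 1 N).
It fails at once if the dish on the plate, or another thing on the bench, is moved by more than 25 mm (distance of any of dish, dish_stack, jug, bottle, tip_box, spatula from where it was at the start of the episode above 0.025 m).
It also fails if it takes over 54 s, if anything falls off the work surface, if the arm or the gripper's body presses on something with over 40 N, if the wrist force passes 120 N, or if a joint passes its speed limit or range.

## Robot

A 7-joint arm with a two-finger parallel gripper is mounted at the origin on the work surface. World frame = base frame: x ahead of the robot, y to its left, z up, the work surface at z = 0. Lengths are in m, angles in rad, forces in N, time in s.
With the tool pointing down it reaches from about 0.425 to 0.975 m from the base axis. Payload 16.7 kg.
Tool frame: the origin (TCP) lies midway between the tips of the shut fingers; the grasp point (between the pads) lies 19 mm behind it (bot.grip_depth is the distance from the TCP to the grasp point, in m); y points along the fingers, z is the direction in which the jaws open and shut, and the axes are right-handed (so a half turn about y gives the same grasp; the last joint's range is limited). The gripper opens to 85 mm and grips with 20 to 120 N. Pads are 22 mm wide; open, the fingers measure 114 mm over their backs; the gripper's body (76 mm by 85 mm) begins 54 mm behind the grasp point. The pads swing forward as they close: fully open they stand 13 mm farther back than shut.
Start: joints at [-1.419, 0.426, 0.074, 1.606, -0.034, 1.111, -0.067], TCP at [0.201, 0.644, 0.231] pointing down, gripper open.
Joint ranges: [-2.85, 2.85], [-0.5, 2.14], [-1.23, 1.37], [0.21, 2.46], [-1.02, 4.16], [0.16, 2.05], [-2.73, 2.73]. Speed limits (rad/s): [1.89, 1.89, 2.39, 2.39, 3.01, 3.01, 3.01].

## Interface

Orientations are given as a unit quaternion [w, x, y, z].
In Python, from bench import observe, snapshot, order, bot gives the robot as it stands.
- The arm moves only by the tool apply_moves, never from a script. Its argument "motion" is text: rows parted by semicolons, each of 7 numbers parted by spaces: the shift along the tool's x, y, z in mm, then the turn, a rotation vector about the tool's x, y, z in degrees, then the opening, from -1 (shut) to 1 (fully open), so that 0 is half open. A call has exactly 10 rows; each row shifts and turns the pose as measured when the row begins, along the tool's axes as they then stand; what a row does not reach is not made up. A row lasts 1/8 s, in which the tool goes at most 62.5 mm and 10.7 degrees, less where a joint would pass 70% of its speed; a pose out of reach is approached as far as the arm can. A call is refused whole if a number of a shift passes 62.5 or a number of a turn 10.7, either way. A call with a gripper value outside its range is refused whole. The fingers move at their own pace and stop on an object; "newtons" is the grip in N (left out, the last holds). Time passes only in rows, so rows that do not move let the fingers close, or fill a call up. It gives the time, the measured TCP pose, the force and the opening at its end, in the units of the state.
- observe(): the state, without advancing time (a new reading comes with each control period).
- snapshot(name): name is "side" or "top"; returns a dict with "pixels" (384x512x3 uint8, red, green, blue), "intrinsics" (3x3 intrinsics, pixels), "rvec" (rotation vector, rad) and "tvec" (3), from world to camera coordinates, as OpenCV has them. Camera axes: x right, y down, z forward; pixel columns grow to the right and rows downward; lengths in m; the calibration is good to about 2 mm. A picture is of the moment at which its call begins. There is no depth.
- order.hand_in(): hands the job in, once; it reports no verdict.
The state is a dict: "clock": time; "qpos": joint angles; "qvel": joint speeds; "joint_torque": joint torques, N m; "tool_pos": TCP position; "ee_rot": TCP orientation; "wrist_force": force on the tool from outside, world axes, zero at the start; "moment": the same for the moment, N m; "gripper_width": finger opening in m.
Only numpy, scipy, OpenCV 4.12 (cv2) and the standard library are available. Lean on these libraries where they do the work, as an engineer would, in place of code of your own. Each camera call takes 0.05 s, during which the arm holds its last target.

## Working session

There is one attempt and no reset: what is moved stays moved. The work goes in short steps, Python scripts to look and compute and a tool call to move; the robot and the scene stay as the last step left them, time stands still between calls to the robot, and variables do not carry over. Pictures are saved under pics/ and viewed, and the job is handed in when it is done.

Besides the shell and the picture viewer there is one more tool, called after "Emit:" as name(argument=value, ...), one argument or row to a line, values as JSON. apply_moves: Moves the arm, as the interface text tells. Its arguments: {"type":"object","properties":{"motion":{"type":"string"},"newtons":{"type":"number"}},"required":["motion"]}

```bash
ls; mkdir -p pics; python3 - <<'E'
from bench import observe, snapshot, order, bot
import cv2
s=observe()
for k in s: print(k,s[k])
print([a for a in dir(bot) if a[0]!='_'])
for n in("side","top"):
    d=snapshot(n); cv2.imwrite(f"pics/{n}0.png",d["pixels"][:,:,::-1]); print(n,d["intrinsics"],d["rvec"],d["tvec"])
E
```

```text
pics
clock 0.0
qpos [-1.41848718  0.42673424  0.07389835  1.60662137 -0.03406077  1.11078232
 -0.06707673]
qvel [-4.67118405e-04 -1.51194198e-03  6.02866957e-04 -6.43708000e-05
 -3.33943056e-04 -8.53448013e-04 -1.47019831e-03]
joint_torque [-8.96988986e-04 -9.49816489e+01  3.76027241e+00 -4.63512397e+01
  1.91603793e-02  1.01391177e-02  4.61005186e-05]
tool_pos [0.20058944 0.64407954 0.2306042 ]
ee_rot [-0.69861455  0.69952321 -0.10632865  0.10629774]
wrist_force [-0.43607799 -0.48390062  0.24237679]
moment [0.00453068 0.03238151 0.00500391]
gripper_width 0.08505010320129602
['MotionError', 'grip_depth']
side [[405.59171218   0.         256.03399227]
 [  0.         405.59171218 194.31102324]
 [  0.           0.           1.        ]] [ 2.10984156 -0.50747392  0.24352091] [-0.48403526  0.23674694  0.91586854]
top [[455.94860986   0.         259.12890573]
 [  0.         455.94860986 182.09301631]
 [  0.           0.           1.        ]] [ 2.1763639  -2.19500357  0.10968101] [0.01175668 0.57482279 1.23961381]
```

View pics/side0.png

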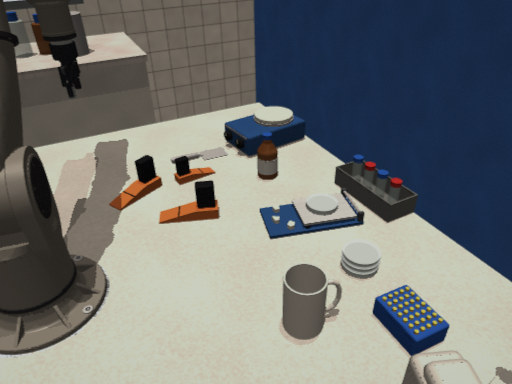

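View pics/top0.png

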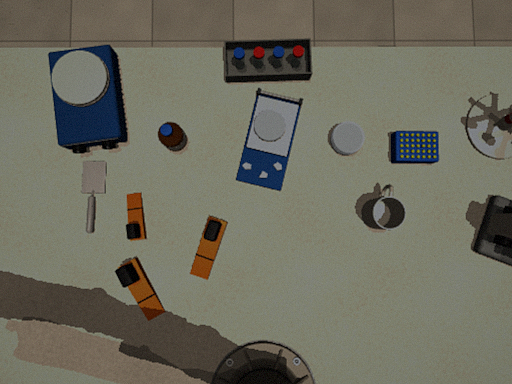

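Candidates for the wedge, in the top view: small one at (137,217), middle one at (209,246), lower-left one at (140,287). The small one also has its nose away from the robot. I'll check it in a close crop and measure.

```bash
cat > h.py <<'E'
import numpy as np, cv2
from bench import observe, snapshot, order, bot
def cam(d):
    R=cv2.Rodrigues(np.array(d["rvec"],float))[0]; return np.array(d["intrinsics"]),R,np.array(d["tvec"],float).ravel()
def onplane(d,uv,z):
    K,R,t=cam(d); uv=np.atleast_2d(uv).astype(float)
    r=np.c_[uv,np.ones(len(uv))]@np.linalg.inv(K).T@R; c=-R.T@t
    return c+r*((z-c[2])/r[:,2])[:,None]
def proj(d,P):
    return cv2.projectPoints(np.atleast_2d(np.array(P,float)),np.array(d["rvec"],float),np.array(d["tvec"],float),np.array(d["intrinsics"]),None)[0][:,0]
def crop(d,x0,y0,x1,y1,f,name):
    im=cv2.resize(d["pixels"][y0:y1,x0:x1,::-1],None,fx=f,fy=f,interpolation=cv2.INTER_CUBIC); cv2.imwrite("pics/"+name,im)
E
python3 - <<'E'
from h import *
t=snapshot("top"); s=snapshot("side")
crop(t,110,180,240,290,6,"tw.png"); crop(t,225,80,315,200,5,"ts.png")
crop(s,250,180,370,240,6,"ss.png"); crop(s,100,145,230,230,6,"sw.png")
hsv=cv2.cvtColor(t["pixels"],cv2.COLOR_RGB2HSV)
for nm,m in (("or",cv2.inRange(hsv,(5,150,80),(20,255,255))),("bl",cv2.inRange(hsv,(100,120,60),(125,255,255)))):
    c,_=cv2.findContours(m,0,1)
    for k in c:
        if cv2.contourArea(k)>40: print(nm,cv2.contourArea(k),cv2.minAreaRect(k),onplane(t,cv2.boxPoints(cv2.minAreaRect(k)),0.012).round(4).tolist())
E
```

```text
or 187.0 ((150.56922912597656, 306.74615478515625), (17.98503303527832, 19.349414825439453), 60.2551155090332) [[0.2458, 0.3407, 0.012], [0.271, 0.2954, 0.012], [0.2288, 0.2707, 0.012], [0.2038, 0.316, 0.012]]
or 410.5 ((135.3057403564453, 280.0605163574219), (40.30339050292969, 19.632938385009766), 61.38954162597656) [[0.3451, 0.3985, 0.012], [0.3702, 0.3518, 0.012], [0.2739, 0.2979, 0.012], [0.2493, 0.3445, 0.012]]
or 321.0 ((201.1999969482422, 266.9000244140625), (18.657438278198242, 19.289894104003906), 18.434947967529297) [[0.3267, 0.2007, 0.012], [0.3763, 0.1841, 0.012], [0.3597, 0.1354, 0.012], [0.3102, 0.1522, 0.012]]
or 383.5 ((211.13340759277344, 237.392333984375), (18.899723052978516, 40.41633224487305), 19.09349250793457) [[0.3801, 0.1836, 0.012], [0.4848, 0.1472, 0.012], [0.4672, 0.0977, 0.012], [0.3627, 0.1345, 0.012]]
or 206.0 ((135.45204162597656, 224.29452514648438), (30.306245803833008, 14.551185607910156), 83.9909896850586) [[0.5012, 0.3747, 0.012], [0.5051, 0.3348, 0.012], [0.422, 0.325, 0.012], [0.4182, 0.3647, 0.012]]
or 188.5 ((134.0, 200.5), (15.0, 14.0), 90.0
[... 866 characters left out ...]
5.47505569458008, 56.22661209106445), (11.034250259399414, 21.931713104248047), 43.15238952636719) [[0.9277, 0.6152, 0.012], [0.9744, 0.5741, 0.012], [0.9522, 0.5507, 0.012], [0.9056, 0.5918, 0.012]]
bl 82.5 ((239.0, 52.0), (10.0, 10.0), 90.0) [[0.9654, 0.0752, 0.012], [0.9653, 0.0465, 0.012], [0.9358, 0.0467, 0.012], [0.9359, 0.0753, 0.012]]
bl 84.0 ((278.0, 51.0), (10.0, 10.0), 90.0) [[0.968, -0.0368, 0.012], [0.9679, -0.0656, 0.012], [0.9384, -0.0652, 0.012], [0.9385, -0.0365, 0.012]]
bl 214.5 ((103.2733154296875, 54.985408782958984), (40.33793640136719, 19.502004623413086), 43.9190788269043) [[0.9638, 0.5086, 0.012], [1.005, 0.471, 0.012], [0.9225, 0.387, 0.012], [0.8817, 0.4246, 0.012]]
```

```bash
sleep 1
```

```text
(no output)
```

View pics/tw.png

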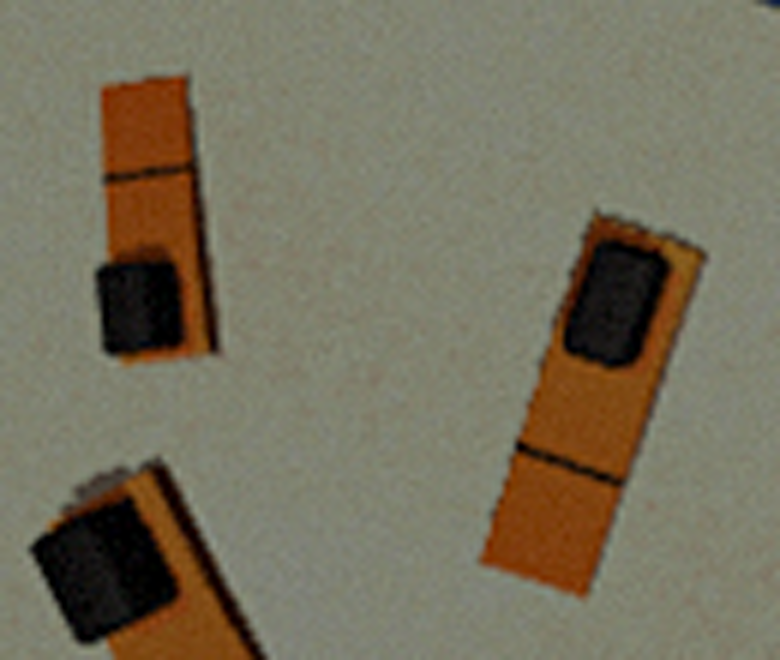

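View pics/ts.png

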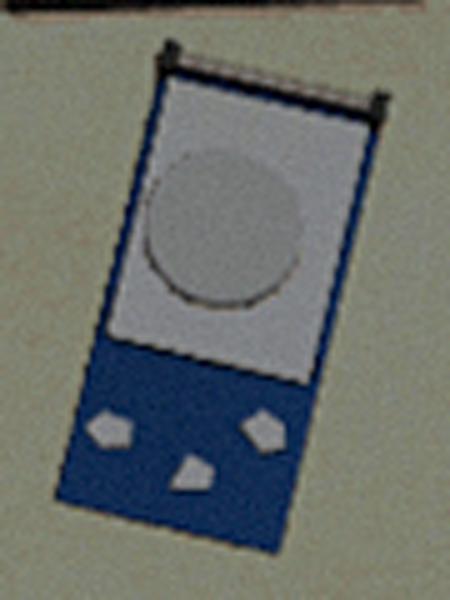

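View pics/ss.png

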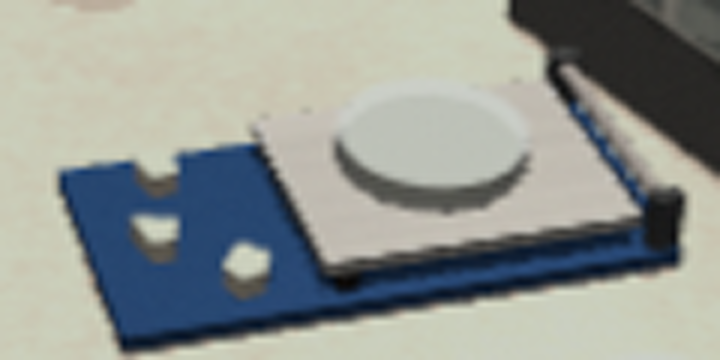

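View pics/sw.png

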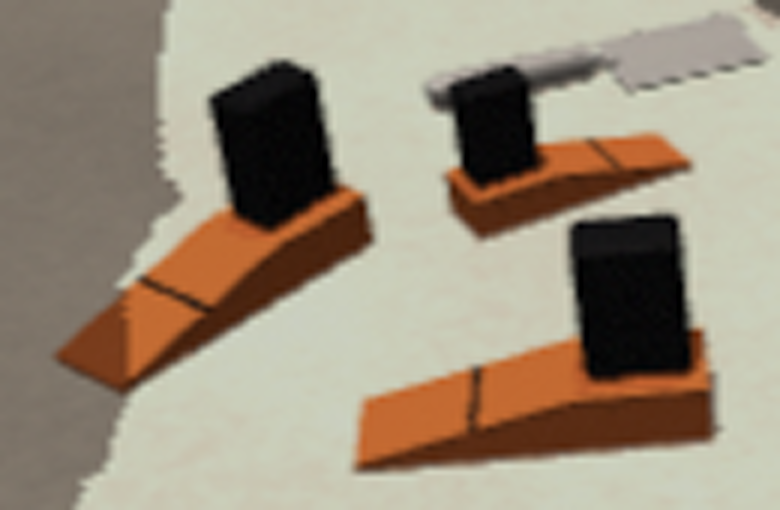

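```bash
python3 - <<'E'
from h import *
t=snapshot("top"); s=snapshot("side")
def q(pts,off,f): return (np.array(pts,float)+.5)/f-.5+np.array(off)
W=(110,180);S=(225,80)
n=onplane(t,q([(103,88),(187,76)],W,6),.004); print("nose",n.round(4),n.mean(0).round(4))
h=onplane(t,q([(97,265),(172,258),(183,348),(107,355)],W,6),.082); print("handle",h.round(4),h.mean(0).round(4))
r=onplane(t,q([(215,352),(192,90)],W,6),.0); print("right bottom",r.round(4))
f=onplane(t,q([(55,498),(280,553)],S,5),.012); print("stand front",f.round(4),f.mean(0))
p=onplane(t,q([(107,336),(308,383)],S,5),.030); print("plate",p.round(4),p.mean(0).round(4))
hg=onplane(t,q([(168,74),(372,122)],S,5),.030); print("plate back",hg.round(4))
d=p[0]-p[1];print("yaw plate",np.arctan2(-d[0],d[1])); d=f[0]-f[1];print("yaw front",np.arctan2(-d[0],d[1]))
d=(hg-p).mean(0);print("yaw long",np.arctan2(d[1],d[0]))
hs=cv2.cvtColor(t["pixels"],cv2.COLOR_RGB2HSV)
m=cv2.inRange(hs,(0,0,90),(179,90,255))
roi=np.zeros_like(m); roi[159:183,238:288]=255
# only within stand polygon
c,_=cv2.findContours(m&roi,0,1)
for k in c:
    M=cv2.moments(k); 
    if 15<M['m00']<200: 
        u=(M['m10']/M['m00'],M['m01']/M['m00']); print("chip",u,onplane(t,u,.024).round(4)[0],onplane(t,k[:,0],.024).round(4)[:,:2].min(0),onplane(t,k[:,0],.024).round(4)[:,:2].max(0))
K,R,tt=cam(t); print("camtop",-R.T@tt)
# wedge check in side: handle top
Sw=(100,145); h2=onplane(s,q([(452,85),(520,65),(532,80),(465,103)],Sw,6),.082);print("handle side",h2.round(4),h2.mean(0))
p=onplane(s,q([(252,124),(325,275)],(250,180),6),.030);print("plate side",p.round(4),p.mean(0))
f=onplane(s,q([(62,175),(122,345)],(250,180),6),.012);print("front side",f.round(4),f.mean(0))
E
```

```text
nose [[0.5454 0.3772 0.004 ]
 [0.5507 0.3383 0.004 ]] [0.548  0.3577 0.004 ]
handle [[0.4635 0.3573 0.082 ]
 [0.4663 0.3248 0.082 ]
 [0.4273 0.3195 0.082 ]
 [0.4246 0.3524 0.082 ]] [0.4454 0.3385 0.082 ]
right bottom [[0.4225 0.3247 0.    ]
 [0.5444 0.3368 0.    ]]
stand front [[ 0.5846  0.0724  0.012 ]
 [ 0.5527 -0.0532  0.012 ]] [0.56864619 0.00961824 0.012     ]
plate [[ 0.673   0.0425  0.03  ]
 [ 0.6459 -0.0688  0.03  ]] [ 0.6595 -0.0132  0.03  ]
plate back [[ 0.8213  0.0073  0.03  ]
 [ 0.7933 -0.1069  0.03  ]]
yaw plate -0.23871015725189418
yaw front -0.24845966251488824
yaw long -0.24286424931588174
chip (263.51243781094524, 174.38805970149255) [ 0.5963 -0.0055  0.024 ] [ 0.589  -0.0152] [0.6058 0.0043]
chip (277.7733333333333, 165.6222222222222) [ 0.6205 -0.0455  0.024 ] [ 0.611  -0.0545] [ 0.6307 -0.035 ]
chip (246.60185185185185, 165.2685185185185) [0.6221 0.0412 0.024 ] [0.6144 0.029 ] [0.6313 0.054 ]
chip (285.5380952380952, 176.63809523809522) [ 0.5896 -0.0667  0.024 ] [ 0.5746 -0.0713] [ 0.6333 -0.0594]
camtop [0.46829947 0.02722875 1.28341578]
handle side [[0.4273 0.3446 0.082 ]
 [0.466  0.3486 0.082 ]
 [0.4664 0.3295 0.082 ]
 [0.4275 0.3224 0.082 ]] [0.44678791 0.33626067 0.082     ]
plate side [[ 0.6738  0.0364  0.03  ]
 [ 0.6425 -0.0795  0.03  ]] [ 0.65816282 -0.02154704  0.03      ]
front side [[ 0.5854  0.0644  0.012 ]
 [ 0.5512 -0.061   0.012 ]] [0.56827808 0.00169889 0.012     ]
```

```bash
python3 - <<'E'
from h import *
t=snapshot("top"); s=snapshot("side")
K,R,tt=cam(s); print("camside",-R.T@tt)
def q(pts,off,f): return (np.array(pts,float)+.5)/f-.5+np.array(off)
def P(d):
    K,R,tt=cam(d); return K@np.c_[R,tt]
A=q([(55,498),(280,553),(107,336),(308,383)],(225,80),5); B=q([(62,175),(122,345),(252,124),(325,275)],(250,180),6)
X=cv2.triangulatePoints(P(t),P(s),A.T,B.T); X=(X[:3]/X[3]).T; print(X.round(4)); print((proj(t,X)-A).round(1),(proj(s,X)-B).round(1))
o=observe(); print(proj(s,[o["tool_pos"]]),proj(t,[o["tool_pos"]]))
crop(s,0,0,140,120,5,"sg.png")
for p in ([.5846,.0724,.012],[.5527,-.0532,.012],[.5527,-.0532,0]): print(proj(s,[p])*6-np.array([250,180])*6)
E
```

```text
camside [ 0.16595075 -0.78581557  0.69577918]
[[ 0.5867  0.0719  0.0064]
 [ 0.5538 -0.0539  0.0056]
 [ 0.6751  0.0419  0.0259]
 [ 0.6479 -0.0699  0.0212]]
[[ 0.2 -0.6]
 [ 0.1 -0.3]
 [ 0.2 -0.5]
 [ 0.1 -0.2]] [[-0.7  0.1]
 [-0.4  0. ]
 [-0.6  0.1]
 [-0.4  0.1]]
[[76.03916205 96.45897288]] [[-24.02030803 343.88019013]]
[[ 50.55060678 164.32525736]]
[[114.21253687 331.39902269]]
[[114.28225017 352.45836974]]
```

View pics/sg.png

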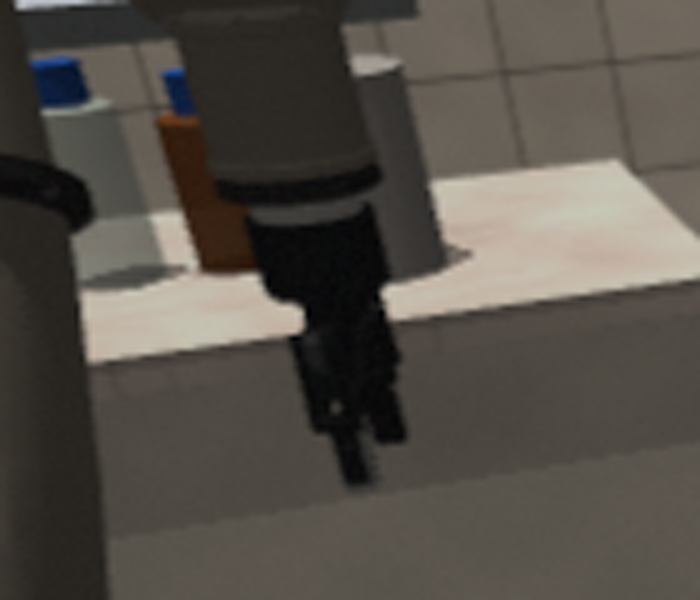

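```bash
cat >> h.py <<'E'
from scipy.spatial.transform import Rotation as Ro
def tool():
    o=observe(); q=np.array(o["ee_rot"]); return np.array(o["tool_pos"]),Ro.from_quat(q[[1,2,3,0]]),o
def Rd(yaw,sg):  # tool y down, tool z = sg*(object y axis)
    z=sg*np.array([-np.sin(yaw),np.cos(yaw),0]); y=np.array([0,0,-1.]); return Ro.from_matrix(np.c_[np.cross(y,z),y,z])
def plan(pos,yaw,sg):
    p,r,o=tool(); d=r.inv().apply(np.array(pos)-p)*1e3; w=(r.inv()*Rd(yaw,sg)).as_rotvec(degrees=True)
    print("t",o["clock"],"pos",p.round(4),"grip",round(o["gripper_width"],4),"F",np.round(o["wrist_force"],1)); print("shift mm",d.round(1),"turn",w.round(1)); return d,w
E
python3 - <<'E'
from h import *
p,r,o=tool(); print(r.as_matrix().round(3))
for sg in(1,-1): plan([.4445,.3435,.2],.12,sg)
E
```

```text
[[ 0.955 -0.     0.297]
 [-0.297 -0.     0.955]
 [-0.    -1.    -0.   ]]
t 0.4 pos [0.2006 0.6444 0.2312] grip 0.0853 F [-0.   0.1  0. ]
shift mm [ 322.3   31.2 -214.8] turn [  0.  -24.2  -0. ]
t 0.4 pos [0.2006 0.6444 0.2312] grip 0.0853 F [-0.   0.1  0. ]
shift mm [ 322.3   31.2 -214.8] turn [  0.  155.8   0. ]
```

Emit:
apply_moves(
  motion="30 0 -25 0 -5 0 1;30 0 -25 0 -5 0 1;30 0 -25 0 -5 0 1;30 0 -25 0 -5 0 1;30 0 -20 0 -4 0 1;30 5 -20 0 0 0 1;30 5 -20 0 0 0 1;30 5 -15 0 0 0 1;20 5 -10 0 0 0 1;10 5 -5 0 0 0 1",
  newtons=80,
)

```text
clock: 1.65
tool_pos: [0.468, 0.4493, 0.2062]
ee_rot: [0.706, -0.705, -0.048, 0.047]
wrist_force: [-0.7, 1.5, -0.7]
gripper_width: 0.0852
```

```bash
python3 - <<'E'
from h import *
plan([.4445,.3435,.13],.12,1)
E
```

```text
t 1.65 pos [0.468  0.4493 0.2062] grip 0.0852 F [-0.7  1.5 -0.7]
shift mm [ -37.5   76.  -101.9] turn [-0.1  0.8  0.1]
```

Emit:
apply_moves(
  motion="-10 0 -25 0 0.8 0 1;-10 0 -25 0 0 0 1;-10 0 -25 0 0 0 1;-8 10 -25 0 0 0 1;0 20 -3 0 0 0 1;0 20 0 0 0 0 1;0 15 0 0 0 0 1;0 8 0 0 0 0 1;0 0 0 0 0 0 1;0 0 0 0 0 0 1",
)

```text
clock: 2.9
tool_pos: [0.4396, 0.3424, 0.1308]
ee_rot: [0.707, -0.704, -0.044, 0.043]
wrist_force: [0.4, 0.4, 0.1]
gripper_width: 0.0854
```

```bash
python3 - <<'E'
from h import *
plan([.4445,.3435,.053-.019],.12,1)
t=snapshot("top"); s=snapshot("side")
crop(t,90,150,220,260,6,"t1.png"); crop(s,120,90,260,210,5,"s1.png")
p,r,o=tool()
print(proj(t,[p])*6-np.array([90,150])*6,proj(s,[p])*5-np.array([120,90])*5)
E
```

```text
t 2.9 pos [0.4396 0.3424 0.1308] grip 0.0854 F [0.4 0.4 0.1]
shift mm [ 4.9 96.8  0.1] turn [-0.2  0.2  0.1]
[[217.18629264 500.44999847]] [[284.55881799 271.37048527]]
```

View pics/t1.png

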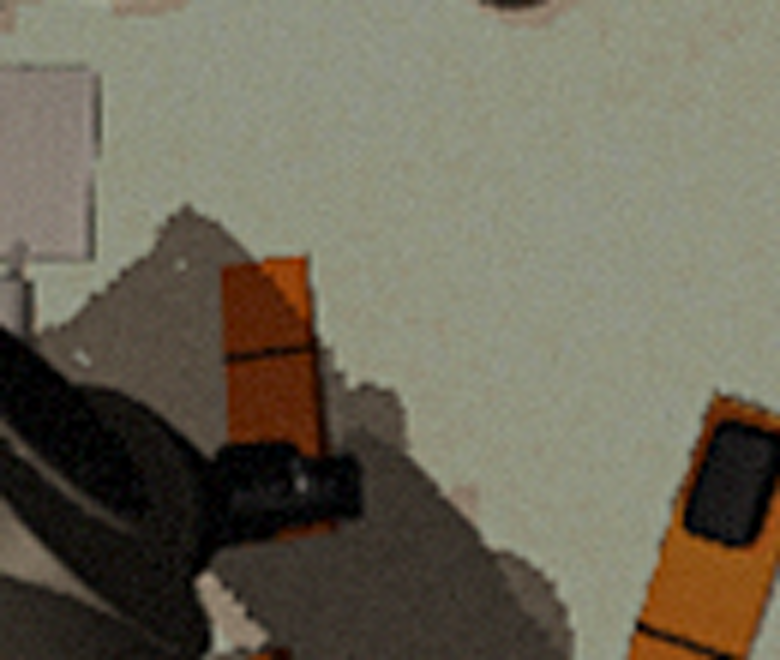

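View pics/s1.png

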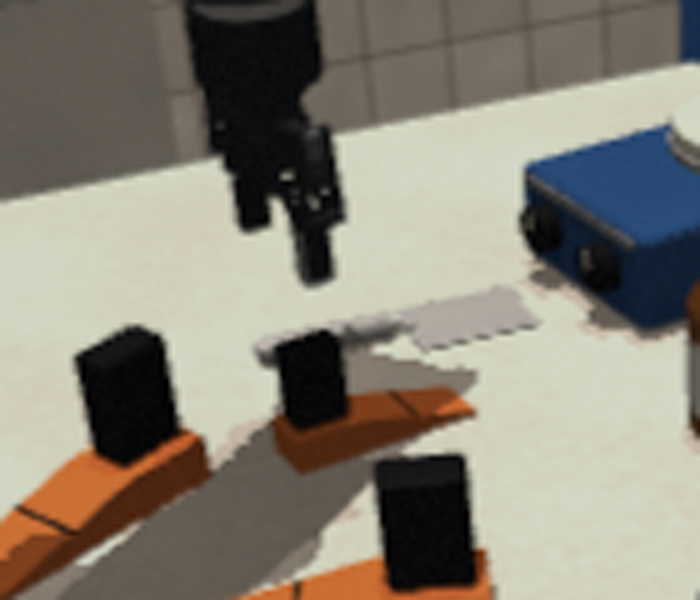

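Emit:
apply_moves(
  motion="3 20 -1 0 0 0 1;2 20 -1 0 0 0 1;0 20 0 0 0 0 1;0 20 0 0 0 0 1;0 14 0 0 0 0 1;0 2 0 0 0 0 1;0 0 0 0 0 0 0;0 0 0 0 0 0 -1;0 0 0 0 0 0 -1;0 0 0 0 0 0 -1",
  newtons=80,
)

```text
clock: 4.25
tool_pos: [0.4481, 0.3442, 0.0372]
ee_rot: [0.709, -0.702, -0.046, 0.041]
wrist_force: [-0.7, -0.8, -1.9]
gripper_width: 0.0231
```

```bash
python3 - <<'E'
from h import *
plan([.4445,.3435,.053-.019],.12,1)
t=snapshot("top"); s=snapshot("side")
crop(t,90,150,220,260,6,"t2.png"); crop(s,120,90,260,210,5,"s2.png")
E
```

```text
t 4.25 pos [0.4481 0.3442 0.0372] grip 0.0231 F [-0.7 -0.8 -1.9]
shift mm [-3.6  3.1 -0.3] turn [-0.5  0.2  0.5]
```

View pics/s2.png

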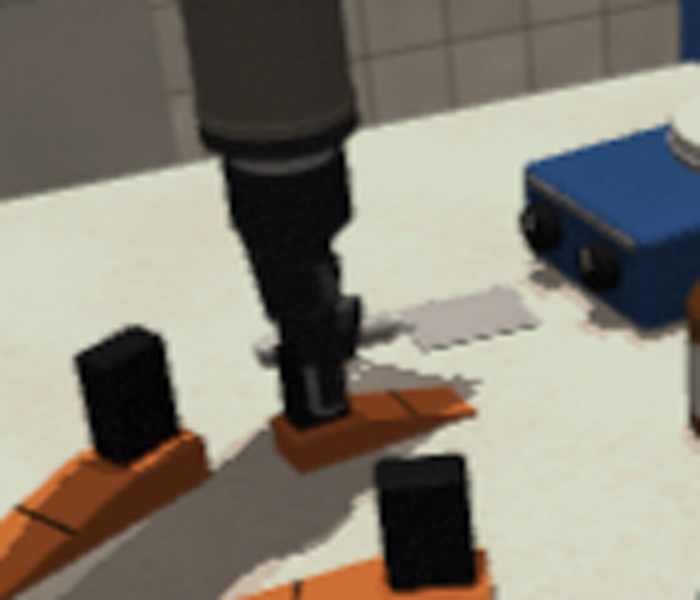

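View pics/t2.png

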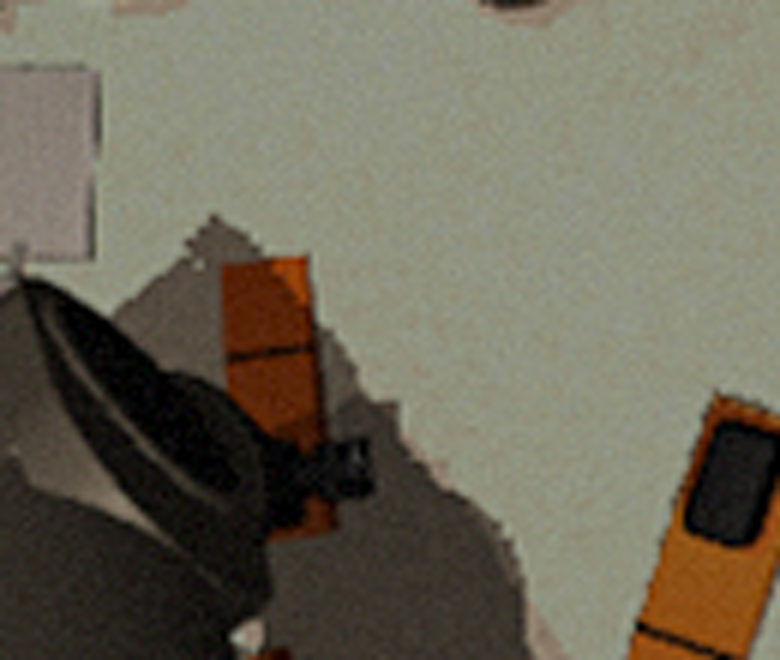

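```bash
cat >> h.py <<'E'
import json,os
O=np.array([.660,-.0133]); YS=-.243
def s2w(x,y,yaw=None):
    c,s=np.cos(YS),np.sin(YS); return O+np.array([c*x-s*y,s*x+c*y])
def planw(sx,sy,under,yaw=YS):
    R0=Ro.from_quat(json.load(open("r0.json"))); T=Ro.from_euler('z',yaw-.125)*R0
    p,r,o=tool(); xy=s2w(sx,sy); tgt=np.array([*xy,under+.0372])
    d=r.inv().apply(tgt-p)*1e3; w=(r.inv()*T).as_rotvec(degrees=True)
    c,s=np.cos(YS),np.sin(YS); e=p[:2]-O
    print("t",round(o["clock"],2),"tcp in stand",(np.array([c*e[0]+s*e[1],-s*e[0]+c*e[1]])*1e3).round(1),"under",round((p[2]-.0372)*1e3,1),"w",round(o["gripper_width"],4),"F",np.round(o["wrist_force"],1),"M",np.round(o["moment"],2))
    print("shift mm",d.round(1),"turn",w.round(1))
E
python3 - <<'E'
from h import *
p,r,o=tool(); json.dump(r.as_quat().tolist(),open("r0.json","w"))
planw(-.104,.130,.08)
E
```

```text
t 4.35 tcp in stand [-291.8  296. ] under -0.1 w 0.0229 F [-0.5 -0.4  5.7] M [-0.23  0.19 -0.03]
shift mm [ 116.4  -81.2 -221.5] turn [-0.2 21.1 -0.2]
```

Emit:
apply_moves(
  motion="0 -5 0 0 0 0 -1;0 -15 0 0 0 0 -1;0 -25 0 0 0 0 -1;0 -25 0 0 0 0 -1;0 -20 0 0 0 0 -1;0 -5 0 0 0 0 -1;0 0 0 0 0 0 -1;0 0 0 0 0 0 -1;0 0 0 0 0 0 -1;0 0 0 0 0 0 -1",
)

```text
clock: 5.6
tool_pos: [0.4464, 0.342, 0.1369]
ee_rot: [0.709, -0.703, -0.046, 0.041]
wrist_force: [0.4, -0.3, -2.5]
gripper_width: 0.0231
```

```bash
python3 - <<'E'
from h import *
planw(-.104,.130,.08)
E
```

```text
t 5.6 tcp in stand [-292.8  293.5] under 99.7 w 0.0231 F [ 0.4 -0.3 -2.5] M [ 0.03 -0.    0.03]
shift mm [ 117.6   18.7 -220.4] turn [-0.1 21.1 -0.3]
```

Emit:
apply_moves(
  motion="8 0 -15 0 0 0 -1;15 0 -28 0 0 0 -1;15 0 -28 0 0 0 -1;15 0 -28 0 0 0 -1;15 0 -28 0 0 0 -1;15 0 -28 0 3 0 -1;13 0 -25 0 5 0 -1;6 0 -13 0 5 0 -1;0 0 -5 0 5 0 -1;0 0 0 0 3 0 -1",
)

```text
clock: 6.85
tool_pos: [0.5749, 0.1391, 0.1345]
ee_rot: [0.703, -0.699, 0.094, -0.096]
wrist_force: [-0.2, 0.2, -2.4]
gripper_width: 0.0233
```

```bash
python3 - <<'E'
from h import *
planw(-.104,.130,.015)
t=snapshot("top"); s=snapshot("side")
crop(t,190,100,320,210,6,"t3.png"); crop(s,200,140,370,240,4,"s3.png")
E
```

```text
t 6.85 tcp in stand [-119.3  127.5] under 97.3 w 0.0233 F [-0.2  0.2 -2.4] M [ 0.03  0.02 -0.01]
shift mm [15.  82.4  2.4] turn [ 0.2 -1.4 -0.3]
```

View pics/t3.png

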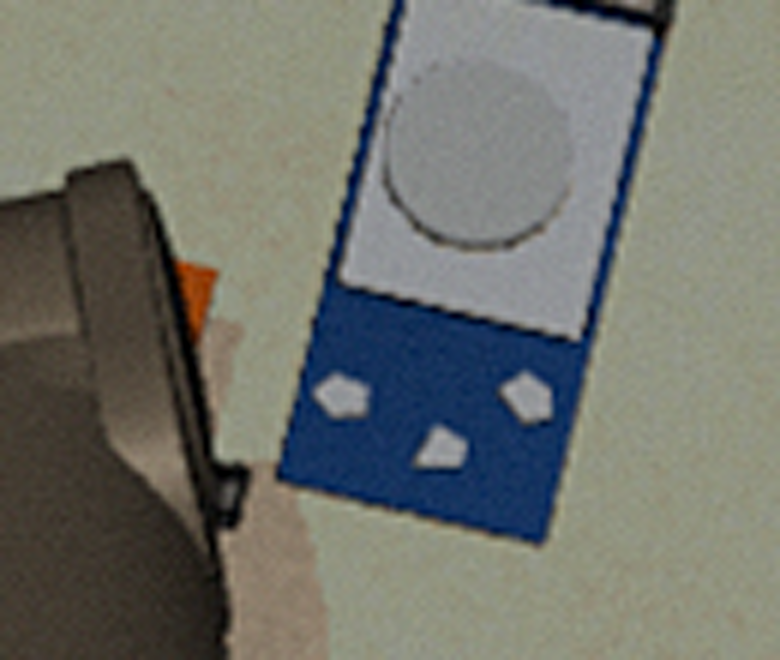

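View pics/s3.png

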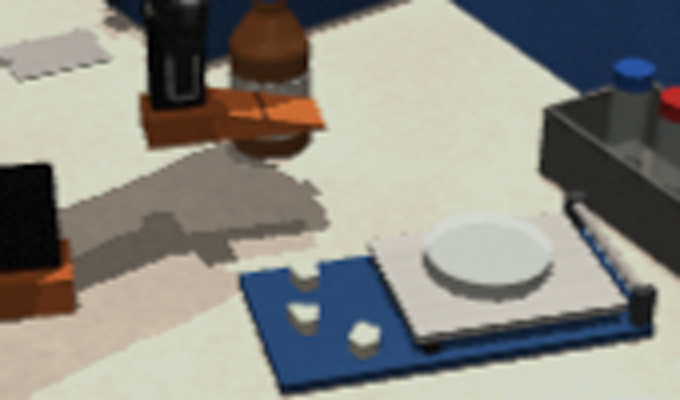

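Emit:
apply_moves(
  motion="5 10 0 0 -1.4 0 -1;5 20 0 0 0 0 -1;5 20 1 0 0 0 -1;0 20 1 0 0 0 -1;0 12 0 0 0 0 -1;0 2 0 0 0 0 -1;0 0 0 0 0 0 -1;0 0 0 0 0 0 -1;0 0 0 0 0 0 -1;0 0 0 0 0 0 -1",
)

```text
clock: 8.2
tool_pos: [0.5918, 0.1377, 0.0436]
ee_rot: [0.704, -0.7, 0.083, -0.085]
wrist_force: [0.1, -0.6, -1.8]
gripper_width: 0.0231
```

```bash
python3 - <<'E'
from h import *
planw(-.104,.130,.0145)
t=snapshot("top"); s=snapshot("side")
crop(t,190,100,320,210,6,"t4.png"); crop(s,200,140,370,240,4,"s4.png")
xy=lambda x,y,z: [*s2w(x,y),z]
print("pred nose R corner top/crop", (proj(t,[xy(-.003,.11,.0185)])+.5)*6-np.array([190,100])*6-.5, "side",(proj(s,[xy(-.003,.11,.0185)])+.5)*4-np.array([200,140])*4-.5)
E
```

```text
t 8.2 tcp in stand [-102.6  130.1] under 6.4 w 0.0231 F [ 0.1 -0.6 -1.8] M [ 0.04  0.07 -0.05]
shift mm [-1.4 -8.1 -0.1] turn [ 0.2  0.3 -0.3]
pred nose R corner top/crop [[227.92729734 265.6941706 ]] side [[339.38775609 213.15413387]]
```

View pics/t4.png

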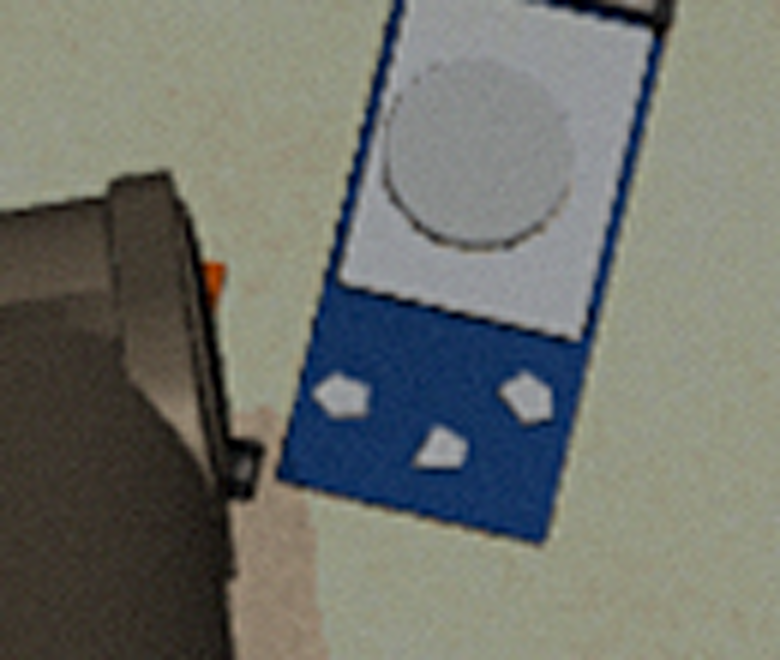

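View pics/s4.png

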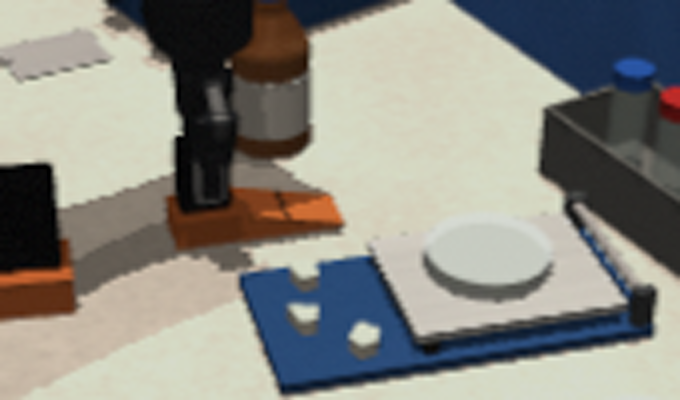

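Emit:
apply_moves(
  motion="-1 -3 0 0 0 0 -1;0 -3 0 0 0 0 -1;0 -2 0 0 0 -0.3 -1;0 0 0 0 0 0 -1;0 0 0 0 0 0 -1;0 0 -3 0 0 0 -1;0 0 -8 0 0 0 -1;0 0 -8 0 0 0 -1;0 0 0 0 0 0 -1;0 0 0 0 0 0 -1",
)

```text
clock: 9.55
tool_pos: [0.5857, 0.1174, 0.0521]
ee_rot: [0.704, -0.701, 0.081, -0.087]
wrist_force: [-0.1, -0.3, -1.8]
gripper_width: 0.0227
```

```bash
python3 - <<'E'
from h import *
planw(-.104,.100,.0145)
E
```

```text
t 9.55 tcp in stand [-103.5  109. ] under 14.9 w 0.0227 F [-0.1 -0.3 -1.8] M [ 0.02  0.07 -0.  ]
shift mm [-0.5  0.4 -9. ] turn [ 0.2  0.3 -0. ]
```

Emit:
apply_moves(
  motion="0 0 -5 0 0 0 -1;0 0 -8 0 0 0 -1;0 0 -8 0 0 0 -1;0 0 -8 0 0 0 -1;0 0 -8 0 0 0 -1;0 0 -8 0 0 0 -1;0 0 -8 0 0 0 -1;0 0 -8 0 0 0 -1;0 0 -4 0 0 0 -1;0 0 0 0 0 0 -1",
)

```text
clock: 10.8
tool_pos: [0.5692, 0.0494, 0.0518]
ee_rot: [0.703, -0.701, 0.081, -0.088]
wrist_force: [0.9, 0.3, -1.9]
gripper_width: 0.023
```

```bash
python3 - <<'E'
from h import *
planw(-.104,-.03,.0145)
t=snapshot("top"); s=snapshot("side")
crop(t,190,100,320,210,6,"t5.png"); crop(s,200,140,370,240,4,"s5.png")
E
```

```text
t 10.8 tcp in stand [-103.2   39. ] under 14.6 w 0.023 F [ 0.9  0.3 -1.9] M [ 0.05  0.06 -0.01]
shift mm [ -1.   -0.2 -69. ] turn [0.2 0.3 0. ]
```

View pics/t5.png

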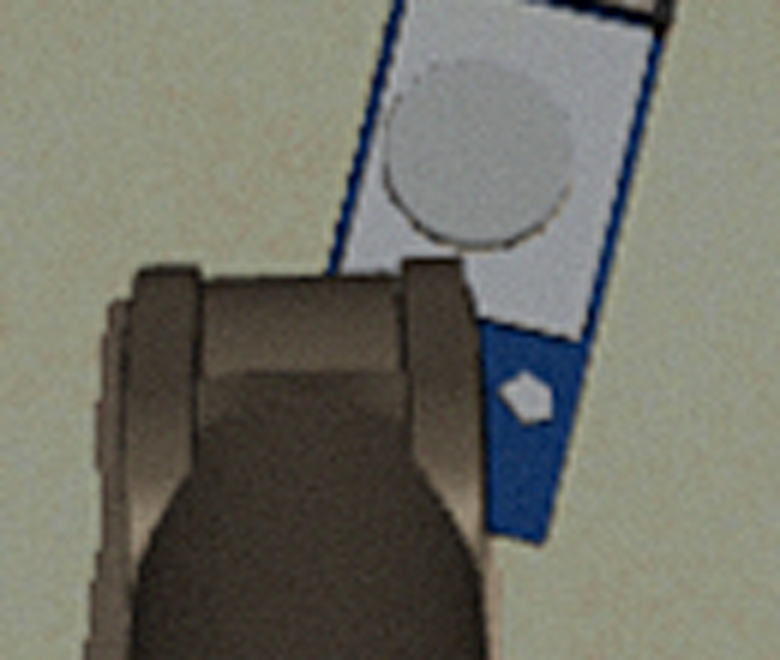

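View pics/s5.png

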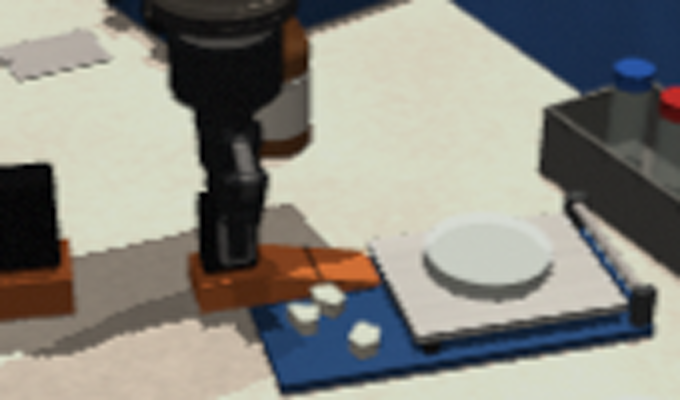

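Emit:
apply_moves(
  motion="0 0 -4 0 0 0 -1;0 0 -8 0 0 0 -1;0 0 -8 0 0 0 -1;0 0 -8 0 0 0 -1;0 0 -8 0 0 0 -1;0 0 -8 0 0 0 -1;0 0 -8 0 0 0 -1;0 0 -8 0 0 0 -1;0 0 -4 0 0 0 -1;0 0 0 0 0 0 -1",
)

```text
clock: 12.15
tool_pos: [0.5531, -0.0168, 0.0515]
ee_rot: [0.704, -0.701, 0.081, -0.088]
wrist_force: [0.3, -0.5, -1.7]
gripper_width: 0.0228
```

```bash
python3 - <<'E'
from h import *
planw(-.104,-.085,.0145)
s=snapshot("side")
crop(s,200,140,370,240,4,"s6.png")
E
```

```text
t 12.15 tcp in stand [-102.9  -29.1] under 14.3 w 0.0228 F [ 0.3 -0.5 -1.7] M [ 0.05 -0.01 -0.01]
shift mm [ -1.3  -0.5 -55.9] turn [0.2 0.3 0. ]
```

View pics/s6.png

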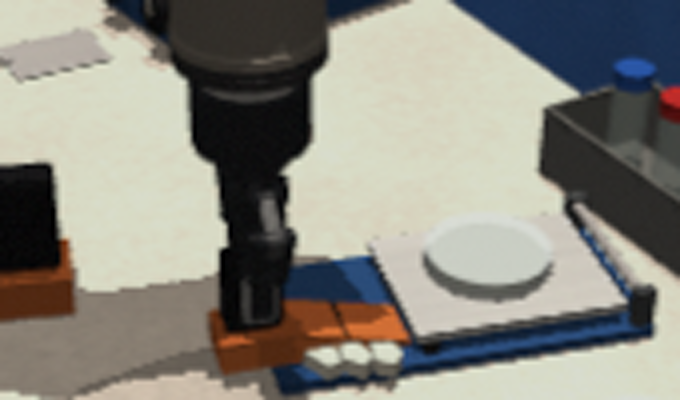

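Emit:
apply_moves(
  motion="0 0 -4 0 0 0 -1;0 0 -8 0 0 0 -1;0 0 -8 0 0 0 -1;0 0 -8 0 0 0 -1;0 0 -8 0 0 0 -1;0 0 -8 0 0 0 -1;0 0 -8 0 0 0 -1;0 0 -6 0 0 0 -1;0 0 0 0 0 0 -1;0 0 0 0 0 0 -1",
)

```text
clock: 13.45
tool_pos: [0.5387, -0.0768, 0.0512]
ee_rot: [0.704, -0.701, 0.081, -0.088]
wrist_force: [-0.2, 0.4, -1.8]
gripper_width: 0.0231
```

```bash
python3 - <<'E'
from h import *
planw(-.104,-.085,.05)
s=snapshot("side")
crop(s,200,140,370,260,4,"s7.png")
E
```

```text
t 13.45 tcp in stand [-102.5  -90.8] under 14.0 w 0.0231 F [-0.2  0.4 -1.8] M [ 0.04  0.01 -0.01]
shift mm [ -1.2 -35.9   6. ] turn [0.2 0.3 0. ]
```

View pics/s7.png

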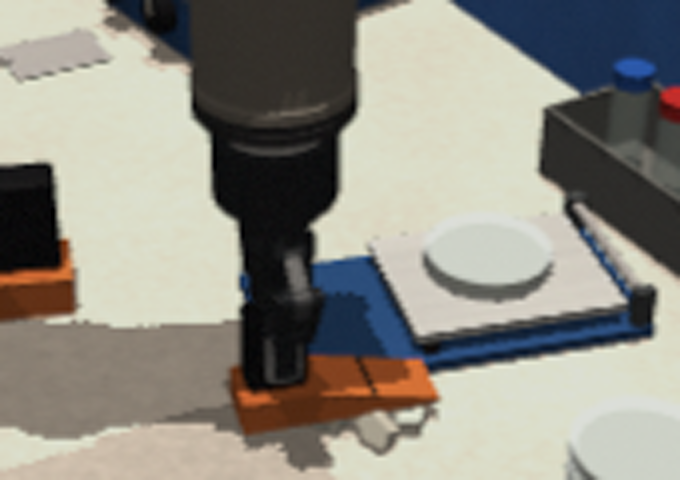

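Emit:
apply_moves(
  motion="-2 0 -4 0 0 0 -1;-2 -4 -4 0 0 0 -1;0 -15 0 0 0 0 -1;0 -20 0 0 0 0 -1;0 -20 0 0 0 0 -1;0 -10 0 0 0 0 -1;0 0 0 0 0 0 -1;-8 0 10 0 0 0 -1;-10 0 20 0 0 0 -1;-10 0 15 0 0 0 -1",
)

```text
clock: 14.75
tool_pos: [0.5132, -0.0321, 0.1238]
ee_rot: [0.703, -0.701, 0.082, -0.088]
wrist_force: [0.1, 1.0, -0.9]
gripper_width: 0.0231
```

```bash
python3 - <<'E'
from h import *
planw(-.15,0,.03)
t=snapshot("top");s=snapshot("side")
crop(t,190,90,330,220,5,"t8.png");crop(s,200,140,370,260,4,"s8.png")
E
```

```text
t 14.75 tcp in stand [-138.   -53.6] under 86.6 w 0.0231 F [ 0.1  1.  -0.9] M [ 0.   -0.01  0.02]
shift mm [-12.3  56.8  53.4] turn [ 0.2  0.2 -0.1]
```

View pics/s8.png

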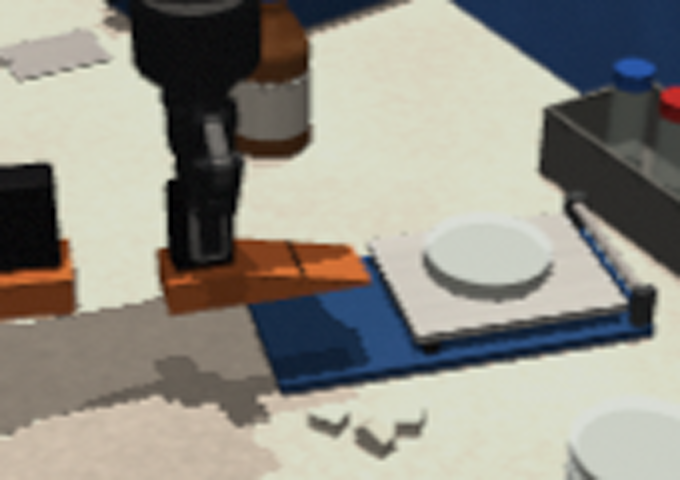

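View pics/t8.png

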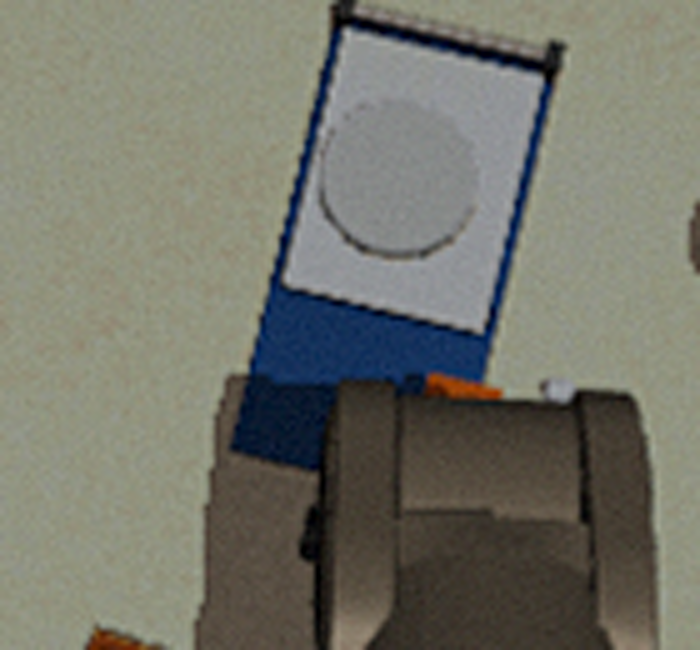

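Emit:
apply_moves(
  motion="4 0 12 0 0 0 -1;4 0 14 0 0 0 -1;4 5 14 0 0 0 -1;2 15 6 0 0 0 -1;0 18 2 0 0 0 -1;0 10 0 0 0 0 -1;0 4 0 0 0 0 -1;0 0 0 0 0 0 -1;0 0 0 0 0 0 -1;0 0 0 0 0 0 -1",
)

```text
clock: 16.1
tool_pos: [0.5402, 0.0152, 0.0674]
ee_rot: [0.703, -0.701, 0.082, -0.086]
wrist_force: [-0.5, 0.1, -1.4]
gripper_width: 0.023
```

```bash
python3 - <<'E'
from h import *
planw(-.118,0,.015)
t=snapshot("top");s=snapshot("side")
crop(t,190,90,330,220,5,"t9.png");crop(s,250,170,370,240,6,"s9.png")
E
```

```text
t 16.1 tcp in stand [-123.2   -1.1] under 30.2 w 0.023 F [-0.5  0.1 -1.4] M [-0.    0.09 -0.02]
shift mm [ 5.1 15.2  1. ] turn [ 0.3  0.3 -0.2]
```

View pics/s9.png

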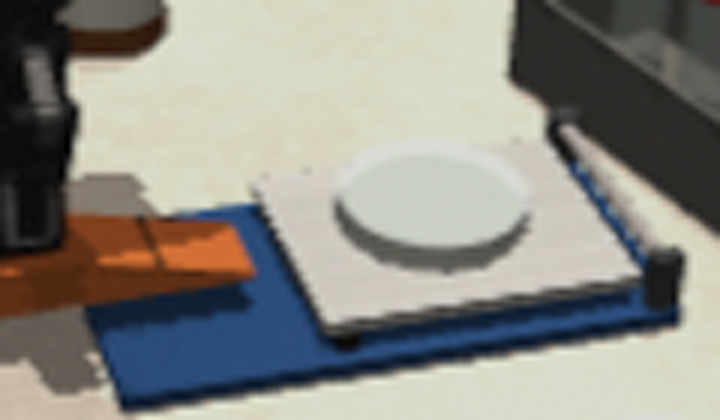

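View pics/t9.png

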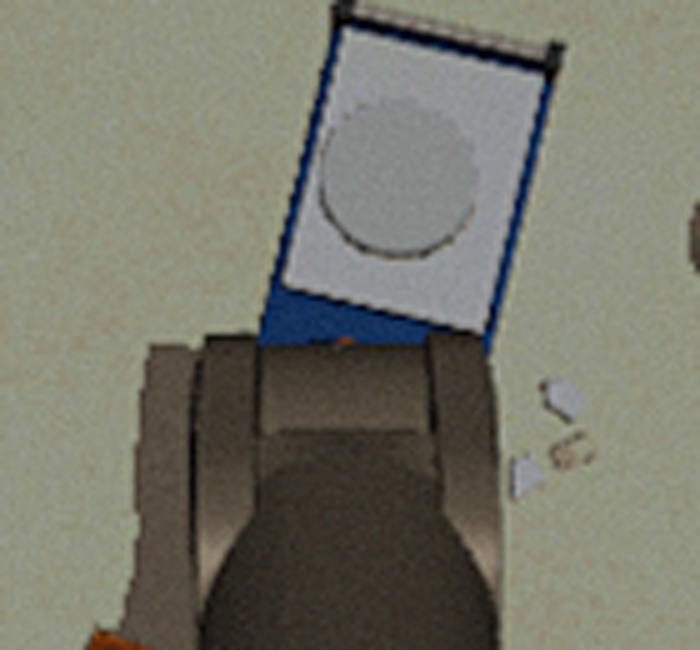

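Emit:
apply_moves(
  motion="2 5 1 0.3 0.3 -0.2 -1;2 5 0 0 0 0 -1;0 3 0 0 0 0 -1;0 1 0 0 0 0 -1;0 1 0 0 0 0 -1;0 1 0 0 0 0 -1;0 1 0 0 0 0 -1;0 0 0 0 0 0 -1;0 0 0 0 0 0 -1;0 0 0 0 0 0 -1",
)

```text
clock: 17.45
tool_pos: [0.5449, 0.0155, 0.0495]
ee_rot: [0.705, -0.699, 0.082, -0.09]
wrist_force: [-1.0, -0.7, -2.7]
gripper_width: 0.0232
```

```bash
python3 - <<'E'
from h import *
planw(-.118,0,.012)
t=snapshot("top")
for u in [(562,400),(572,452),(525,478)]:
    w=onplane(t,(np.array(u)+.5)/5-.5+np.array([190,90]),.008)[0]; e=w[:2]-O;c,s=np.cos(YS),np.sin(YS)
    print(w.round(3),"stand",(c*e[0]+s*e[1]).round(3),(-s*e[0]+c*e[1]).round(3))
E
```

```text
t 17.45 tcp in stand [-118.6    0.3] under 12.3 w 0.0232 F [-1.  -0.7 -2.7] M [ 0.02  0.07 -0.04]
shift mm [ 0.6  0.3 -0.3] turn [-0.  -0.   0.1]
[ 0.611 -0.115  0.008] stand -0.024 -0.11
[ 0.581 -0.12   0.008] stand -0.051 -0.122
[ 0.567 -0.093  0.008] stand -0.071 -0.1
```

Emit:
apply_moves(
  motion="0 1 0 0 0 0 -1;0 0 0 0 0 0 -1;0 0.5 0 0 0 0 -1;0 0 0 0 0 0 -1;0 0.5 0 0 0 0 -1;0 0 0 0 0 0 -1;0 0 0 0 0 0 -1;0 0 0 0 0 0 -1;0 0 0 0 0 0 -1;0 0 0 0 0 0 -1",
)

```text
clock: 18.75
tool_pos: [0.545, 0.0155, 0.049]
ee_rot: [0.705, -0.698, 0.083, -0.09]
wrist_force: [-2.0, -0.7, 3.1]
gripper_width: 0.0231
```

```bash
python3 - <<'E'
from h import *
planw(-.06,0,.012)
s=snapshot("side")
crop(s,250,170,370,240,6,"s10.png")
E
```

```text
t 18.75 tcp in stand [-118.6    0.3] under 11.8 w 0.0231 F [-2.  -0.7  3.1] M [-0.2   0.43 -0.01]
shift mm [58.6  0.3 -0.2] turn [-0.1 -0.   0.1]
```

View pics/s10.png

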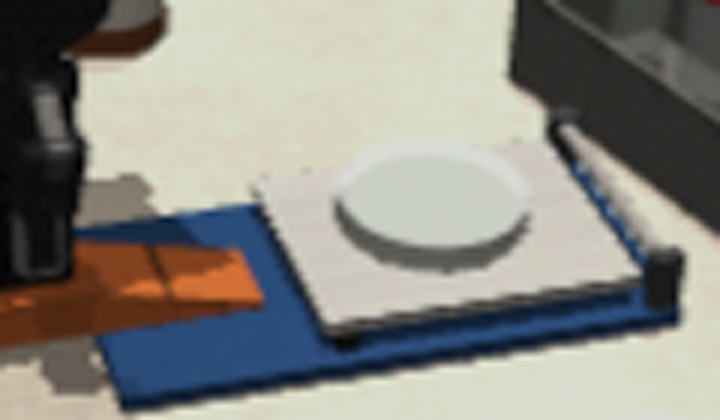

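Emit:
apply_moves(
  motion="3 0 0 0 0 0 -1;6 0 0 0 0 0 -1;7 0 0 0 0 0 -1;7 0 0 0 0 0 -1;7 0 0 0 0 0 -1;4 0 0 0 0 0 -1;1 0 0 0 0 0 -1;0 0 0 0 0 0 -1;0 0 0 0 0 0 -1;0 0 0 0 0 0 -1",
)

```text
clock: 20.05
tool_pos: [0.5773, 0.0088, 0.0491]
ee_rot: [0.706, -0.698, 0.084, -0.087]
wrist_force: [-3.8, 0.4, 5.2]
gripper_width: 0.0231
```

```bash
python3 - <<'E'
from h import *
planw(-.06,0,.012)
s=snapshot("side")
crop(s,250,170,370,240,6,"s11.png")
E
```

```text
t 20.05 tcp in stand [-85.6   1.6] under 11.9 w 0.0231 F [-3.8  0.4  5.2] M [-0.16  0.4  -0.05]
shift mm [25.6  0.  -1.6] turn [-0.1  0.1 -0.3]
```

View pics/s11.png

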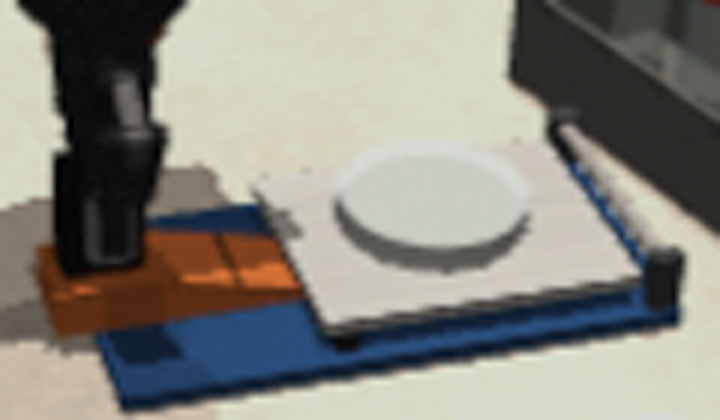

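Emit:
apply_moves(
  motion="2 0 0 0 0 0 -1;4 0 -1 0 0 0 -1;4 0 0 0 0 0 -1;3 0 0 0 0 0 -1;2 0 0 0 0 0 -1;1 0 0 0 0 0 -1;0 0 0 0 0 0 -1;0 0 0 0 0 0 -1;0 0 0 0 0 0 -1;0 0 0 0 0 0 -1",
)

```text
clock: 21.35
tool_pos: [0.5882, 0.0062, 0.0499]
ee_rot: [0.706, -0.697, 0.087, -0.083]
wrist_force: [-3.5, 0.3, 4.6]
gripper_width: 0.023
```

```bash
python3 - <<'E'
from h import *
planw(-.06,0,.012)
s=snapshot("side")
crop(s,250,170,370,240,6,"s12.png")
E
```

```text
t 21.35 tcp in stand [-74.4   1.6] under 12.7 w 0.023 F [-3.5  0.3  4.6] M [-0.25  0.28 -0.05]
shift mm [14.4  0.6 -1.6] turn [-0.2  0.2 -0.8]
```

View pics/s12.png

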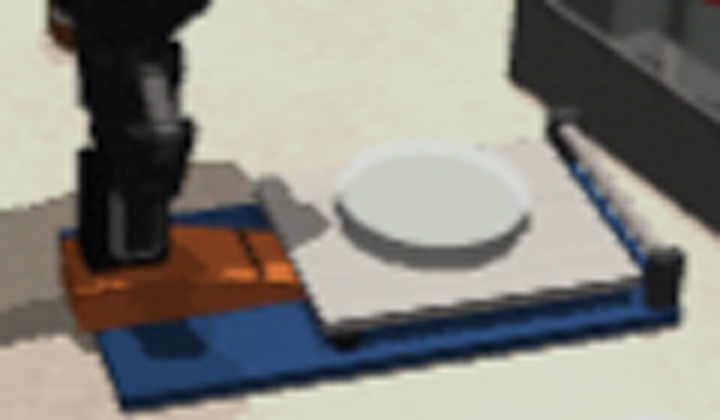

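Emit:
apply_moves(
  motion="2 0 -0.5 0 0 -0.4 -1;4 0.3 -0.5 0 0 -0.4 -1;4 0.3 0 0 0 -0.2 -1;2 0.2 0 0 0 -0.2 -1;1 0.2 0 0 0 0 -1;1 0 0 0 0 0 -1;0 0 0 0 0 0 -1;0 0 0 0 0 0 -1;0 0 0 0 0 0 -1;0 0 0 0 0 0 -1",
)

```text
clock: 22.65
tool_pos: [0.5939, 0.0046, 0.0493]
ee_rot: [0.706, -0.698, 0.084, -0.085]
wrist_force: [-4.5, 0.7, 4.5]
gripper_width: 0.0228
```

```bash
python3 - <<'E'
from h import *
planw(-.06,0,.012)
s=snapshot("side")
crop(s,250,170,370,240,6,"s13.png")
E
```

```text
t 22.65 tcp in stand [-68.4   1.4] under 12.1 w 0.0228 F [-4.5  0.7  4.5] M [-0.27  0.37 -0.12]
shift mm [ 8.4  0.1 -1.5] turn [-0.1  0.3 -0.5]
```

View pics/s13.png

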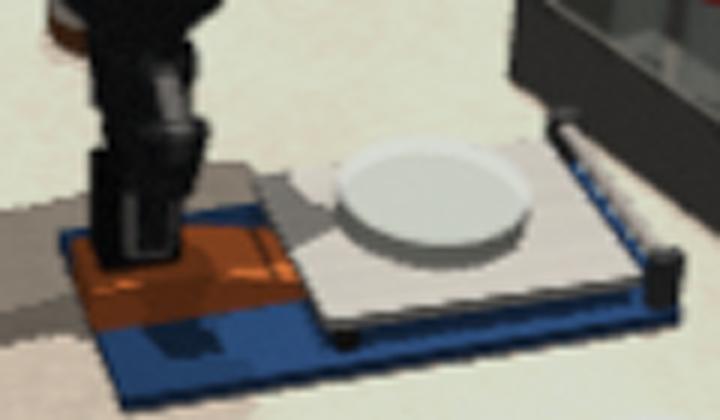

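Emit:
apply_moves(
  motion="3 0 -0.5 0 0 -0.4 -1;3 0.2 -0.5 0 0 -0.4 -1;3 0.2 0 0 0 -0.2 -1;3 0.2 0 0 0 -0.2 -1;2 0.2 0 0 0 0 -1;1 0 0 0 0 0 -1;0 0 0 0 0 0 -1;0 0 0 0 0 0 -1;0 0 0 0 0 0 -1;0 0 0 0 0 0 -1",
)

```text
clock: 23.95
tool_pos: [0.5981, 0.0035, 0.0493]
ee_rot: [0.706, -0.698, 0.083, -0.084]
wrist_force: [-3.8, 0.4, 5.9]
gripper_width: 0.023
```

```bash
python3 - <<'E'
from h import *
planw(-.06,0,.012)
s=snapshot("side")
crop(s,250,170,370,240,6,"s14.png")
E
```

```text
t 23.95 tcp in stand [-64.1   1.4] under 12.1 w 0.023 F [-3.8  0.4  5.9] M [-0.31  0.36 -0.08]
shift mm [ 4.1  0.  -1.5] turn [-0.1  0.4 -0.5]
```

View pics/s14.png

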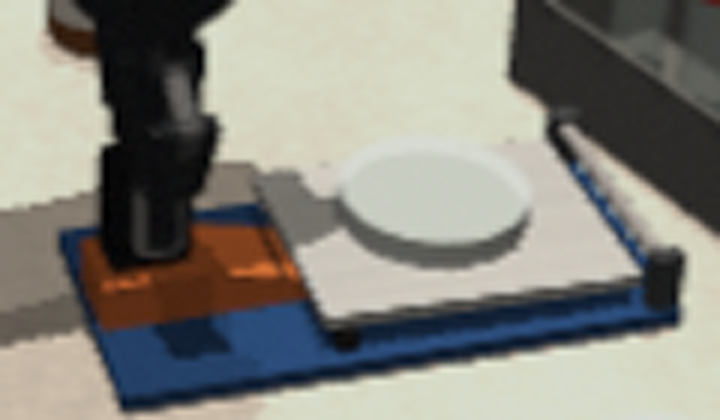

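Emit:
apply_moves(
  motion="3 0 -0.5 0 0 -0.4 -1;3 0.2 -0.5 0 0 -0.3 -1;3 0.2 0 0 0 -0.2 -1;2 0.2 0 0 0 -0.2 -1;2 0.2 0 0 0 0 -1;1 0 0 0 0 0 -1;0 0 0 0 0 0 -1;0 0 0 0 0 0 -1;0 0 0 0 0 0 -1;0 0 0 0 0 0 -1",
)

```text
clock: 25.25
tool_pos: [0.6016, 0.0027, 0.0493]
ee_rot: [0.706, -0.698, 0.082, -0.083]
wrist_force: [-3.7, 0.2, 6.0]
gripper_width: 0.0229
```

```bash
python3 - <<'E'
from h import *
planw(-.06,0,.012)
s=snapshot("side"); t=snapshot("top")
crop(s,280,180,330,230,12,"s15.png"); crop(t,190,60,380,220,4,"t15.png"); crop(s,250,170,400,290,5,"s15b.png")
E
```

```text
t 25.25 tcp in stand [-60.5   1.5] under 12.1 w 0.0229 F [-3.7  0.2  6. ] M [-0.34  0.28 -0.1 ]
shift mm [ 0.5  0.  -1.5] turn [-0.1  0.6 -0.5]
```

View pics/s15.png

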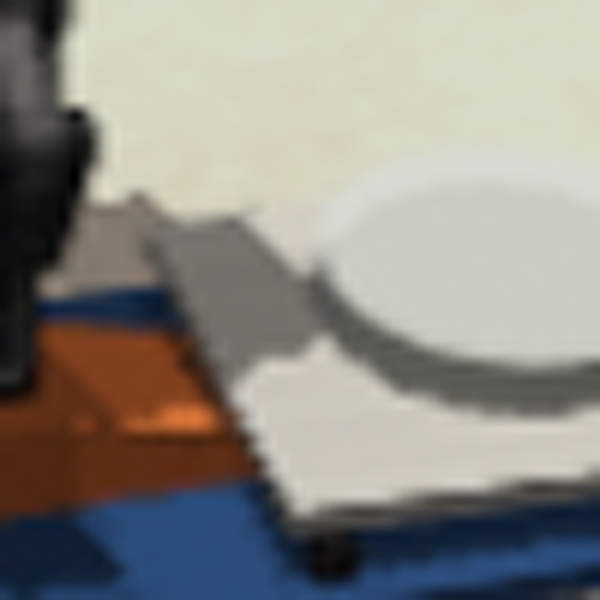

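View pics/s15b.png

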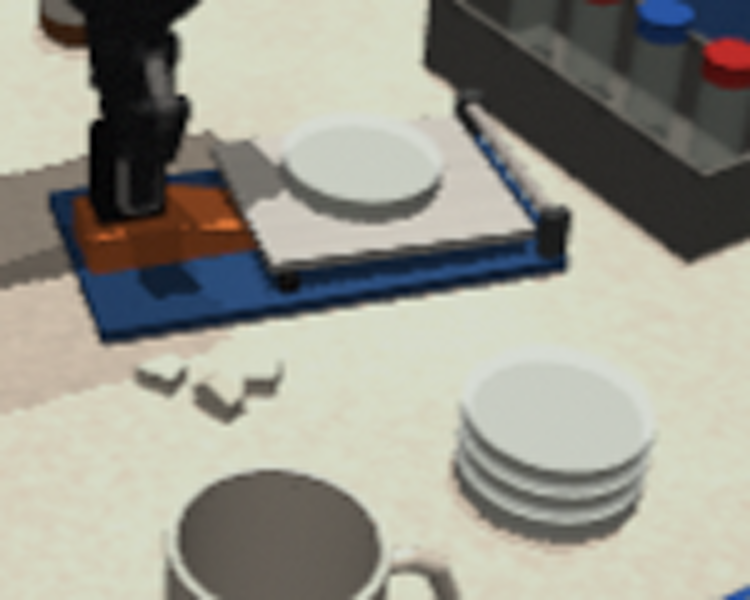

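View pics/t15.png

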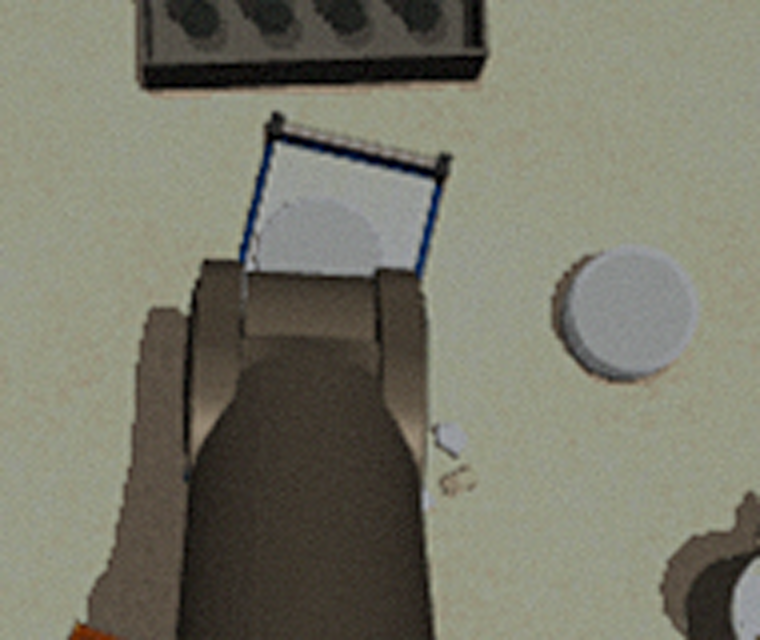

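```bash
python3 - <<'E'
from h import *
s=snapshot("side")
a=cv2.cvtColor(cv2.imread("pics/side0.png"),cv2.COLOR_BGR2GRAY).astype(float); b=cv2.cvtColor(s["pixels"],cv2.COLOR_RGB2GRAY).astype(float)
def edge(g,c):
    v=g[210:232,c-1:c+2].mean(1); 
    i=next(i for i in range(len(v)-1) if v[i]>120>=v[i+1]); return 210+i+(v[i]-120)/(v[i]-v[i+1])
for c in (307,310,314,320,330,340,350): 
    try: print(c,round(edge(a,c),2),round(edge(b,c),2))
    except StopIteration: print(c,"none")
# expected column shift for 5mm lift near front right top corner
A=np.array([[*s2w(0.01,-.058),.030]]);print(proj(s,A),proj(s,A+[0,0,.005]))
E
```

```text
307 223.24 221.89
310 222.57 221.63
314 222.12 221.07
320 210.74 220.53
330 210.18 218.88
340 218.12 217.64
350 216.56 216.63
[[306.49140421 222.43929644]] [[306.58306579 220.94868823]]
```

```bash
python3 - <<'E'
from h import *
planw(-.06,0,.012)
print(order.hand_in())
E
```

```text
t 25.4 tcp in stand [-60.5   1.4] under 12.1 w 0.0229 F [-4.5 -0.2  6.2] M [-0.33  0.35 -0.09]
shift mm [ 0.4  0.1 -1.4] turn [-0.1  0.6 -0.5]
the job is handed in; nothing more can be done
None
```

I picked up the smallest orange wedge by its handle and swept all three chips off the right side of the landing. I then pushed the nose under the plate and handed in at 25.4 s, still holding it there. No verdict was reported.

My last checks before handing in:
- **Wedge:** its nose was about 40 mm under the plate edge, about 1.5 mm off the middle, tilted under 1°. By the arm's reading the underside was at 12.1 mm, on the landing. Finger opening was 22.9 mm on the 24 mm handle, with the grip set to 80 N.
- **Plate lift:** the arm position gives about 4 mm, and the side image about 3.5–4.5 mm. That is within the allowed 1.5–9 mm.
- **Chips:** all three lay on the bench at about y = -100 to -122 mm in the stand frame, beyond the 70 mm needed. I measured this just before pushing the wedge in, and the final side picture still shows them there.
- **Dish and bystanders:** the dish and the other things looked unmoved in the pictures, but I did not measure them.

**Disagreements:**
- The two cameras differed by about 7–8 mm in y for the stand. I used the top view, which the grasp position confirmed.
- Two image columns in the lift measurement gave bad readings, and one near the hinge showed no lift. I went by the columns near the front corner.

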